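# Run down the carver's hold-down nuts, backing off the crossed one

## Task

Run the three two-armed hand nuts of the hold-downs down clockwise until each is seated snug on its washer, pushing their arms round with the shut fingertips and never pushing harder than 20 N. One of the three has been started crossed and goes stiff within its first third of a turn, still clear of its washer: the moment you feel that, stop, and wind that nut back up against the clip at the top of its stud and leave it there. Do not disturb the tools and the offcut beside the board.

Things in the scene. Friction and masses are not known exactly. Their poses are not given: they have to be found in the camera images.
- board: Plywood clamping board 270 x 440 x 18 mm, fixed on the bench; origin: centre of its underside, x across, y along it. A carved rail 110 x 400 x 30 mm lies along its middle. Three steel strap hold-downs (a, b far, c near) stand on T-tracks at x = +80 and -80 mm: bar 99 x 34 x 12 mm, upright 16 mm stud, washer. Bar top 60, washer top 63, stud tip 100 mm above the bench.
- nut_a (a point): Hand nut a: on its vertical axis at arm height; x along the arms, z up, turns with it. Steel hub 42 mm wide, 26 high; two opposite level round arms 12 mm thick, each ending in an 18 mm ball centred 60 mm from the axis. Arm centre line 18 mm above the hub's underside: 81 mm above the bench seated, 86 backed off. Either arm can be pushed; within their circle only hub and stud rise above 63 mm.
- nut_b (a point): Hand nut of hold-down b, same as nut_a.
- nut_c (a point): Hand nut of hold-down c, same as nut_a.
- turn_a (a joint): Turn of nut a, rad, clockwise from above (tightening, sinks 8 mm a turn); 0 = up against the clip, a hard stop. Starts at 0.35 to 1.15, stays where left. Runs free at 0.06 N m to 4.2, the washer; then 0.5 N m (10 N at 50 mm) for 0.3 rad, then dead hard. A crossed nut does that same stiffening and dead stop already at 1.6 to 2.4, and turns back freely; which one is crossed varies and cannot be seen.
- turn_b (a joint): Turn of hand nut b, same as turn_a.
- turn_c (a joint): Turn of hand nut c, same as turn_a.
- wingnut_a: Hand nut a as a whole: origin on its axis at the underside of its hub (sinks with it, does not turn).
- wingnut_b: Hand nut b as a whole, same as wingnut_a.
- wingnut_c: Hand nut c as a whole, same as wingnut_a.
- gouge_1_mid (a point): Carving gouge with wooden handle, 225 mm long, 28 mm thick, lying on the bench left of the board: its middle. Bystander.
- gouge_2_mid (a point): Second gouge, 213 mm long, 25 mm thick, lying left of the board: its middle. Bystander.
- mallet_mid (a point): Carver's round wooden mallet, 88 mm across, 230 mm high, standing on its head right of the board: its middle. Bystander.
- offcut_mid (a point): Wooden offcut 110 x 50 x 35 mm lying right of the board: its centre. Bystander.

How it is judged:
By the outcome, as a careful person would: the job done as asked, in the order asked, and still so for the second after the job is handed in, with the robot touching nothing.
It also fails if it takes over 64 s, if anything falls off the work surface, if the arm or the gripper's body presses on something with over 40 N, if the wrist force passes 120 N, or if a joint passes its speed limit or range.

## Robot

A 6-joint arm with a two-finger parallel gripper is mounted at the origin on the work surface. World frame = base frame: x ahead of the robot, y to its left, z up, the work surface at z = 0. Lengths are in m, angles in degrees, forces in N, time in s.
With the tool pointing down it reaches from about 0.275 to 0.75 m from the base axis. Payload 10.2 kg.
Tool frame: the origin (TCP) lies at the centre of the arm's flange, where the gripper is bolted on; the fingertips stand 173 mm ahead of it and the grasp point (between the pads) lies 155 mm ahead of it; z points along the fingers, y is the line along which they close (so a half turn about z gives the same grasp; the last joint's range is limited). The gripper opens to 85 mm and grips with 20 to 120 N. Pads are 22 mm wide; open, the fingers measure 114 mm over their backs; the gripper's body (76 mm by 85 mm) begins 54 mm behind the grasp point. The pads swing forward as they close: fully open they stand 13 mm farther back than shut.
Start: joints at [-82.357, 17.928, 85.812, -0, 76.261, -12.8], TCP at [0.183, -0.492, 0.405] pointing down, gripper open.
Joint ranges: [-168.41, 168.41], [-55.51, 124.54], [10.69, 146.95], [-70.63, 250.63], [1, 178], [-165.06, 165.06]. Speed limits (degrees/s): [136.94, 136.94, 172.46, 180, 180, 180].

## Interface

Orientations are given as [roll, pitch, yaw] about the fixed x, y, z axes, in that order (R = Rz(yaw) Ry(pitch) Rx(roll)).
In Python, from rig import telemetry, vision, job, spotter gives the robot as it stands.
- The arm moves only by the tool move_arm, never from a script. Its arguments are lists of equal length, an entry for each row: "grip": the opening, from 0 (shut) to 1 (fully open); "xyz": the shift along the tool's x, y, z normalised to -1 to 1, where 1 is 1 m, a list of three; "roll": the turn about the tool's z normalised to -1 to 1, where 1 is 0.1 rad. In form: {"grip": [grip, ...], "xyz": [[x, y, z], ...], "roll": [roll, ...]}. A call has exactly 8 rows; each row shifts and turns the commanded pose from where the row before left it, along the tool's axes as they then stand; what a row does not reach is not made up. A row lasts 1/8 s, in which the tool goes at most 62.5 mm and 10.7 degrees, less where a joint would pass 70% of its speed; a pose out of reach is approached as far as the arm can. A call with a number of a shift or a turn outside -1 to 1 is refused whole. A call with a gripper value outside its range is refused whole. The fingers move at their own pace and stop on an object; "squeeze" is the grip in N (left out, the last holds). Time passes only in rows, so rows that do not move let the fingers close, or fill a call up. It gives the time, the measured TCP pose, the force, the opening and the grip force at its end, in the units of the state.
- telemetry.sense(): the state, without advancing time (a new reading comes with each control period).
- vision.capture(name): name is "scene" or "top"; returns a dict with "color" (420x560x3 uint8, red, green, blue), "camera_matrix" (3x3 intrinsics, pixels), "position" and "orientation" of the camera in the world. Camera axes: x right, y up, looking along -z (the intrinsics and any distortion apply to the point x, -y, -z); pixel columns grow to the right and rows downward; lengths in m; the calibration is good to about 2 mm. A picture is of the moment at which its call begins. There is no depth.
- job.job_done(): hands the job in; it is judged then, once.
Trained networks look in a picture, given as the dict that the camera call returned (one of the last four; its "shot" number tells which), for a name from the list of things; names that differ only in an ending like _2 or _b are one class to them, and where a whole thing is asked for, a point or a joint stands for the part that bears it (a point fixed in the world has none). Each returns a list of dicts, best first, with "p" (0 to 1); they miss things now and then, are a little off and sometimes report something else, mostly with a low value. They report only what shows in the picture. A call takes as long as a camera call.
- spotter.spot_in(picture, thing): "position" ([x, y, z] in m, in world coordinates, good to about 4 mm: the middle of the surface that is visible of it).
- spotter.silhouettes(picture, thing): "pixels" (420x560 bool, what is visible of it).
The state is a dict: "time_s": time; "joint_pos": joint angles; "joint_vel": joint speeds; "tau": joint torques, N m; "tool_pos": TCP position; "ee_rot": TCP orientation; "wrist_force": force on the tool from outside, world axes, zero at the start; "moment": the same for the moment, N m; "opening": opening from 0.0 (shut) to 1.0 (fully open); "finger_force": force on a finger pad.
Only numpy, scipy, OpenCV 4.12 (cv2) and the standard library are available. Lean on these libraries where they do the work, as an engineer would, in place of code of your own. Each camera call takes 0.05 s, during which the arm holds its last target. There are 200 camera calls.

## Working session

There is one attempt and no reset: what is moved stays moved. The work goes in short steps, Python scripts to look and compute and a tool call to move; the robot and the scene stay as the last step left them, time stands still between calls to the robot, and variables do not carry over. Pictures are saved under pics/ and viewed, at most 10 in all, crops included, and the job is handed in when it is done.

Besides the shell and the picture viewer there is one more tool, called as name(argument=value, ...), one argument or row to a line, values as JSON. move_arm: Moves the arm, as the interface text tells. Its arguments: {"type":"object","properties":{"grip":{"type":"array","items":{"type":"number"}},"xyz":{"type":"array","items":{"type":"array","items":{"type":"number","minimum":-1,"maximum":1}}},"roll":{"type":"array","items":{"type":"number","minimum":-1,"maximum":1}},"squeeze":{"type":"number"}},"required":["grip","xyz","roll"]}

```bash
mkdir -p pics; ls; python3 - <<'E'
from rig import telemetry, vision, spotter
import cv2,numpy as np
s=telemetry.sense(); print({k:np.round(v,3).tolist() for k,v in s.items()})
for n in ("scene","top"):
    p=vision.capture(n); cv2.imwrite(f"pics/{n}0.png",p["color"][:,:,::-1])
    print(n,np.round(p["position"],3),np.round(p["orientation"],2),np.round(p["camera_matrix"],1).tolist(),[k for k in p])
    for t in ("wingnut_a","nut_a","board","turn_a","mallet_mid","gouge_1_mid","offcut_mid"):
        print(t,[(round(d["p"],2),np.round(d["position"],3).tolist()) for d in spotter.spot_in(p,t)])
E
```

```text
pics
{'time_s': 0.0, 'joint_pos': [-82.358, 17.958, 85.854, 0.0, 76.261, -12.799], 'joint_vel': [-0.055, -0.06, -0.025, -0.066, 0.0, -0.051], 'tau': [0.0, -41.227, -25.974, -0.0, 0.004, 0.0], 'tool_pos': [0.183, -0.492, 0.404], 'ee_rot': [-179.929, -0.016, 20.441], 'wrist_force': [-0.123, -0.406, -1.494], 'moment': [0.003, -0.019, 0.055], 'finger_force': 0.0, 'opening': 1.0}
scene [1.424 0.324 0.935] [ 49.57  -0.96 109.54] [[449.8, 0.0, 280.5], [0.0, 449.8, 212.5], [0.0, 0.0, 1.0]] ['color', 'camera_matrix', 'position', 'orientation', 'shot']
wingnut_a [(0.79, [0.456, -0.004, 0.085]), (0.76, [0.613, -0.108, 0.091]), (0.52, [0.624, 0.153, 0.092])]
nut_a [(0.86, [0.624, 0.155, 0.089]), (0.83, [0.61, -0.113, 0.086]), (0.8, [0.454, -0.0, 0.081])]
board [(0.65, [0.568, 0.04, 0.021]), (0.47, [0.624, 0.154, 0.093])]
turn_a [(0.62, [0.626, 0.158, 0.089]), (0.56, [0.61, -0.107, 0.088]), (0.51, [0.454, -0.003, 0.088])]
mallet_mid [(0.89, [0.43, -0.39, 0.108])]
gouge_1_mid [(0.94, [0.483, 0.37, 0.022])]
offcut_mid [(0.92, [0.648, -0.434, 0.034])]
top [0.357 0.005 1.583] [  6.73  -0.86 -88.88] [[467.5, 0.0, 279.2], [0.0, 467.5, 206.2], [0.0, 0.0, 1.0]] ['color', 'camera_matrix', 'position', 'orientation', 'shot']
wingnut_a [(0.79, [0.589, -0.113, 0.09]), (0.57, [0.438, -0.01, 0.096]), (0.45, [0.607, 0.146, 0.094])]
nut_a [(0.71, [0.59, -0.114, 0.092]), (0.67, [0.605, 0.15, 0.089]), (0.57, [0.438, -0.011, 0.092])]
board [(0.74, [0.515, 0.026, 0.018])]
turn_a [(0.7, [0.59, -0.113, 0.091]), (0.66, [0.441, -0.012, 0.089]), (0.6, [0.603, 0.144, 0.091])]
mallet_mid [(0.62, [0.41, -0.395, 0.114])]
gouge_1_mid [(0.68, [0.463, 0.37, 0.024])]
offcut_mid [(0.74, [0.627, -0.443, 0.032])]
```

View pics/scene0.png

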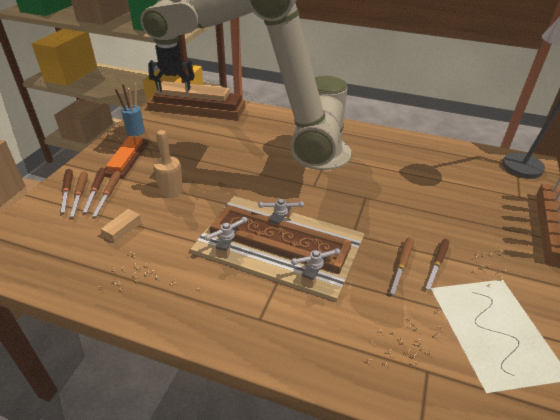

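View pics/top0.png

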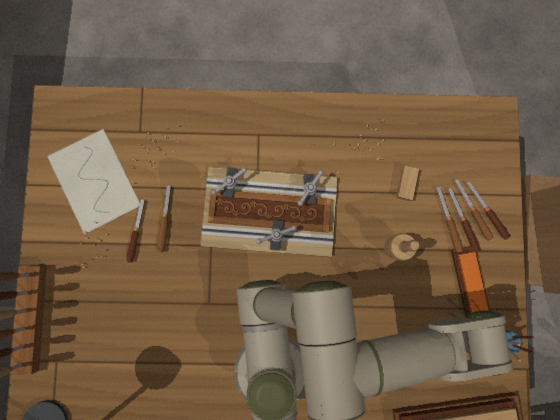

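```bash
cat > h.py <<'E'
import numpy as np,cv2
from scipy.spatial.transform import Rotation as R
from rig import telemetry, vision, spotter
def Rc(p): return R.from_euler('xyz',p["orientation"],degrees=True).as_matrix()
def proj(p,X):
    c=(np.atleast_2d(X)-p["position"])@Rc(p); c=c*[1,-1,-1]; u=c@np.array(p["camera_matrix"]).T
    return u[:,:2]/u[:,2:]
def unproj(p,uv,z):
    uv=np.atleast_2d(uv); d=np.c_[uv,np.ones(len(uv))]@np.linalg.inv(np.array(p["camera_matrix"])).T
    d=(d*[1,-1,-1])@Rc(p).T; o=np.array(p["position"]); return o+d*((z-o[2])/d[:,2])[:,None]
def crop(p,u0,v0,w,h,k,fn):
    cv2.imwrite(fn,cv2.resize(p["color"][v0:v0+h,u0:u0+w,::-1],None,fx=k,fy=k,interpolation=cv2.INTER_CUBIC))
E
python3 - <<'E'
from h import *
s=vision.capture("scene"); t=vision.capture("top")
print("base",proj(s,[0,0,0]),proj(t,[0,0,0]))
print("tips",proj(s,[[.183,-.492,.404],[.183,-.492,.25]]))
print(unproj(s,[[228,203],[362,240],[334,289],[193,252]],.018).round(3).tolist())
print(unproj(t,[[208,166],[338,172],[334,256],[202,246]],.018).round(3).tolist())
a=s["color"][190:300,180:380,::-1];b=t["color"][155:265,180:380,::-1]
cv2.imwrite("pics/c1.png",cv2.resize(np.vstack([a,b]),(540,594),interpolation=cv2.INTER_CUBIC) if 0 else cv2.resize(np.hstack([a,b]),(800,220)))
cv2.imwrite("pics/c1.png",cv2.resize(np.vstack([a,b]),None,fx=2.7,fy=2.7,interpolation=cv2.INTER_CUBIC))
E
```

```text
base [[321.21005426 152.81599921]] [[271.40221254 371.25591851]]
tips [[166.98787287  44.82546296]
 [173.59709654  89.97731696]]
[[0.42, -0.195, 0.018], [0.438, 0.245, 0.018], [0.647, 0.214, 0.018], [0.655, -0.196, 0.018]]
[[0.675, 0.23, 0.018], [0.664, -0.213, 0.018], [0.379, -0.201, 0.018], [0.403, 0.24, 0.018]]
```

View pics/c1.png

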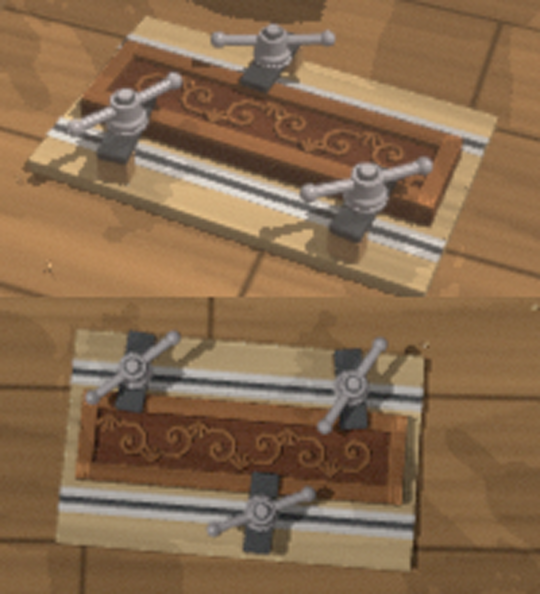

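```bash
python3 - <<'E'
from h import *
s=vision.capture("scene"); t=vision.capture("top")
f=lambda L,o:(np.array(L,float)/2.7+o)
cs=f([(145,18),(497,117),(428,292),(25,170)],(180,190)); ct=f([(411,570-297),(57,542-297),(77,330-297),(427,360-297)],(180,155))
for p,c in((s,cs),(t,ct)):
    q=unproj(p,c,.018)[:,:2]; print(q.round(3).tolist(),q.mean(0).round(3),[round(np.linalg.norm(q[i]-q[i-1]),3) for i in range(4)])
# arm balls, z~.085 ; hub top centers
S=f([(75,127),(174,80),(218,39),(328,37),(308,192),(425,164)],(180,190)); T=f([(326,427-297),(380,345-297),(215,530-297),(308,495-297),(93,398-297),(173,338-297)],(180,155))
for p,c in((s,S),(t,T)):
    q=unproj(p,c,.085)[:,:2]; print(q.round(3).tolist()); 
    for i in(0,2,4): d=q[i+1]-q[i]; print((q[i]+q[i+1])/2, np.linalg.norm(d), np.degrees(np.arctan2(d[1],d[0])))
E
```

```text
[[0.384, -0.191], [0.407, 0.245], [0.673, 0.233], [0.662, -0.204]] [0.531 0.021] [np.float64(0.279), np.float64(0.437), np.float64(0.266), np.float64(0.436)]
[[0.379, -0.195], [0.404, 0.243], [0.671, 0.228], [0.642, -0.213]] [0.524 0.016] [np.float64(0.264), np.float64(0.438), np.float64(0.267), np.float64(0.442)]
[[0.647, -0.147], [0.545, -0.082], [0.465, -0.063], [0.419, 0.049], [0.65, 0.102], [0.574, 0.198]]
[ 0.59595186 -0.11437192] 0.1205841114254438 147.21017823061962
[ 0.44218409 -0.00700039] 0.12154530699495214 112.35305754813996
[0.61166498 0.1499376 ] 0.12266039677116938 128.34963238668865
[[0.546, -0.083], [0.647, -0.147], [0.42, 0.047], [0.464, -0.063], [0.575, 0.196], [0.65, 0.103]]
[ 0.59639283 -0.11513871] 0.11958292055193265 -32.248856858925365
[ 0.44199834 -0.00821744] 0.11792509144643291 -68.21573450589763
[0.6123785 0.1495365] 0.11998104375235981 -51.2469992202878
```

move_arm(
  grip=[0,0,0,0,0,0,0,0],
  xyz=[
    [0,0,-0.005],
    [0,0,-0.005],
    [0,0,-0.005],
    [0,0,-0.005],
    [0.03,-0.05,0],
    [0.03,-0.05,0],
    [0.03,-0.05,0],
    [0.03,-0.05,0],
  ],
  roll=[0.9,0.9,0.9,0.87,0,0,0,0],
)

```text
time_s: 2.0
tool_pos: [0.304, -0.2903, 0.4248]
ee_rot: [180.0, -0.0, -0.0]
wrist_force: [1.2, -1.4, -0.5]
opening: -0.004
finger_force: 0.0
```

move_arm(
  grip=[0,0,0,0,0,0,0,0],
  xyz=[
    [0.048,-0.034,0],
    [0.048,-0.034,0],
    [0.048,-0.034,0],
    [0.048,-0.034,0],
    [0.049,-0.035,0],
    [0,0,0.05],
    [0,0,0.06],
    [0,0,0.06],
  ],
  roll=[0,0,0,0,0,0,0,0],
)

```text
time_s: 3.0
tool_pos: [0.5443, -0.1207, 0.2531]
ee_rot: [180.0, -0.0, 0.0]
wrist_force: [1.3, -0.9, -0.2]
opening: -0.001
finger_force: 0.0
```

```bash
cat >> h.py <<'E'
NUT=dict(A=(.596,-.115),B=(.612,.150),C=(.442,-.0075))
def pos(n,al,side=1,gap=0,r=.052):
    """finger centre (world xy) touching the arm at angle al (deg); side=1 pushes clockwise; gap in deg"""
    a=np.radians(al); h=.011*abs(np.sin(a))+.0145*abs(np.cos(a))+.006
    b=a+side*(np.arcsin(h/r)+np.radians(gap)); return np.array(NUT[n])+r*np.array([np.cos(b),np.sin(b)])
def plan(n,als,start,side=1,gap=0):
    """rows (tool x,y at yaw 0), each rounded to mm/2, from a start xy through arm angles als"""
    c=np.array(start,float); out=[]
    for al in als:
        d=np.round((pos(n,al,side,gap)-c)*2000)/2000; c=c+d; out.append([float(d[0]),float(-d[1]),0])
    print(out,"end",c.round(4).tolist()); return c
E
python3 - <<'E'
from h import *
c=plan("A",np.linspace(152,124,7),(.544,-.121))
for a in (124,110,96,82,68,54,40,26): c=plan("A",np.linspace(a,a-14,8)[1:],c)
E
```

```text
[[0.0, -0.0065, 0], [0.0, -0.004, 0], [0.0005, -0.004, 0], [0.001, -0.0045, 0], [0.0015, -0.004, 0], [0.0015, -0.0045, 0], [0.002, -0.004, 0]] end [0.5505, -0.0895]
[[0.0015, -0.002, 0], [0.001, -0.0015, 0], [0.001, -0.002, 0], [0.0015, -0.0015, 0], [0.0015, -0.0015, 0], [0.001, -0.0015, 0], [0.002, -0.002, 0]] end [0.56, -0.0775]
[[0.0015, -0.0015, 0], [0.0015, -0.001, 0], [0.002, -0.0015, 0], [0.0015, -0.0015, 0], [0.002, -0.001, 0], [0.002, -0.0015, 0], [0.002, -0.001, 0]] end [0.5725, -0.0685]
[[0.002, -0.001, 0], [0.0025, -0.001, 0], [0.002, -0.0005, 0], [0.001, -0.0005, 0], [0.0015, -0.0005, 0], [0.001, -0.0005, 0], [0.0015, -0.0, 0]] end [0.584, -0.0645]
[[0.0015, -0.0005, 0], [0.001, -0.0, 0], [0.0015, -0.0005, 0], [0.0015, -0.0, 0], [0.0015, -0.0, 0], [0.001, -0.0005, 0], [0.0015, 0.0, 0]] end [0.5935, -0.063]
[[0.0015, 0.0, 0], [0.0015, 0.0, 0], [0.0015, 0.0, 0], [0.0015, 0.0, 0], [0.0015, 0.0005, 0], [0.002, -0.0, 0], [0.0015, 0.0, 0]] end [0.6045, -0.0635]
[[0.0015, 0.0005, 0], [0.0015, 0.0005, 0], [0.0015, 0.0, 0], [0.002, 0.0005, 0], [0.0015, 0.0005, 0], [0.0015, 0.0005, 0], [0.0015, 0.001, 0]] end [0.6155, -0.067]
[[0.002, 0.0005, 0], [0.0015, 0.001, 0], [0.0015, 0.0005, 0], [0.002, 0.001, 0], [0.0015, 0.001, 0], [0.0015, 0.001, 0], [0.0015, 0.0015, 0]] end [0.627, -0.0735]
[[0.0015, 0.001, 0], [0.0015, 0.0015, 0], [0.0015, 0.001, 0], [0.0015, 0.0015, 0], [0.0015, 0.0015, 0], [0.0015, 0.0015, 0], [0.001, 0.002, 0]] end [0.637, -0.0835]
```

move_arm(
  grip=[0,0,0,0,0,0,0,0],
  xyz=[
    [0,0,0.01],
    [0,-0.0065,0],
    [0,-0.004,0],
    [0.0005,-0.004,0],
    [0.001,-0.0045,0],
    [0.0015,-0.004,0],
    [0.0015,-0.0045,0],
    [0.002,-0.004,0],
  ],
  roll=[0,0,0,0,0,0,0,0],
)

```text
time_s: 4.0
tool_pos: [0.5512, -0.0895, 0.2448]
ee_rot: [180.0, -0.0, -0.0]
wrist_force: [1.5, -2.4, -0.0]
opening: 0.001
finger_force: 1.2
```

```bash
python3 - <<'E'
from h import *
s=vision.capture("scene"); print(np.round(telemetry.sense()["wrist_force"],2),np.round(telemetry.sense()["moment"],2))
q=proj(s,[*NUT["A"],.085])[0].astype(int); crop(s,q[0]-60,q[1]-60,120,100,5,"pics/c2.png")
E
```

```text
[ 0.59 -2.13  0.39] [-0.29 -0.16 -0.06]
```

View pics/c2.png

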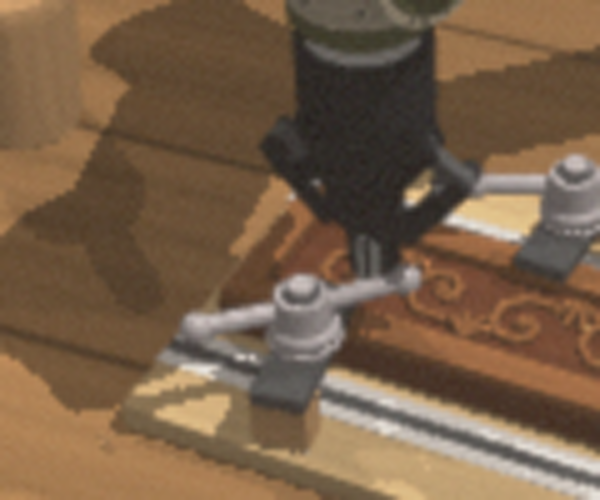

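move_arm(
  grip=[0,0,0,0,0,0,0,0],
  xyz=[
    [0.0015,-0.002,0],
    [0.001,-0.0015,0],
    [0.001,-0.002,0],
    [0.0015,-0.0015,0],
    [0.0015,-0.0015,0],
    [0.001,-0.0015,0],
    [0.002,-0.002,0],
    [0,0,0],
  ],
  roll=[0,0,0,0,0,0,0,0],
)

```text
time_s: 5.05
tool_pos: [0.5605, -0.0773, 0.2447]
ee_rot: [-180.0, 0.0, 0.0]
wrist_force: [0.3, -0.8, 0.3]
opening: 0.002
finger_force: 0.2
```

move_arm(
  grip=[0,0,0,0,0,0,0,0],
  xyz=[
    [0.0015,-0.0015,0],
    [0.0015,-0.001,0],
    [0.002,-0.0015,0],
    [0.0015,-0.0015,0],
    [0.002,-0.001,0],
    [0.002,-0.0015,0],
    [0.002,-0.001,0],
    [0,0,0],
  ],
  roll=[0,0,0,0,0,0,0,0],
)

```text
time_s: 6.05
tool_pos: [0.5731, -0.0684, 0.2447]
ee_rot: [-180.0, -0.0, -0.0]
wrist_force: [-0.1, 1.0, 1.0]
opening: 0.004
finger_force: 0.0
```

move_arm(
  grip=[0,0,0,0,0,0,0,0],
  xyz=[
    [0.002,-0.001,0],
    [0.002,-0.0005,0],
    [0.0015,-0.0005,0],
    [0.001,-0.0005,0],
    [0.0015,-0.0005,0],
    [0.001,-0.0005,0],
    [0.001,-0.0005,0],
    [0.0015,0,0],
  ],
  roll=[0,0,0,0,0,0,0,0],
)

```text
time_s: 7.05
tool_pos: [0.5845, -0.0645, 0.2447]
ee_rot: [-180.0, 0.0, -0.0]
wrist_force: [-1.2, -2.6, -0.2]
opening: -0.004
finger_force: 0.9
```

move_arm(
  grip=[0,0,0,0,0,0,0,0],
  xyz=[
    [0.0015,-0.0005,0],
    [0.001,0,0],
    [0.0015,-0.0005,0],
    [0.0015,0,0],
    [0.001,0,0],
    [0.0015,-0.0005,0],
    [0.001,0,0],
    [0.0015,0,0],
  ],
  roll=[0,0,0,0,0,0,0,0],
)

```text
time_s: 8.05
tool_pos: [0.595, -0.063, 0.2447]
ee_rot: [-180.0, 0.0, -0.0]
wrist_force: [-1.4, -1.0, 0.3]
opening: 0.001
finger_force: 0.6
```

move_arm(
  grip=[0,0,0,0,0,0,0,0],
  xyz=[
    [0.0015,0,0],
    [0.0015,0,0],
    [0.0015,0,0],
    [0.0015,0,0],
    [0.0015,0.0005,0],
    [0.0015,0,0],
    [0.0015,0.0005,0],
    [0.0015,0.0005,0],
  ],
  roll=[0,0,0,0,0,0,0,0],
)

```text
time_s: 9.05
tool_pos: [0.607, -0.0646, 0.2446]
ee_rot: [-180.0, 0.0, -0.0]
wrist_force: [-1.0, 0.0, 0.1]
opening: -0.0
finger_force: 0.7
```

move_arm(
  grip=[0,0,0,0,0,0,0,0],
  xyz=[
    [0.0015,0.0005,0],
    [0.0015,0.0005,0],
    [0.0015,0.0005,0],
    [0.0015,0.0005,0],
    [0.0015,0.0005,0],
    [0.0015,0.0005,0],
    [0.0015,0.001,0],
    [0.0015,0.001,0],
  ],
  roll=[0,0,0,0,0,0,0,0],
)

```text
time_s: 10.05
tool_pos: [0.6191, -0.0695, 0.2447]
ee_rot: [-180.0, -0.0, -0.0]
wrist_force: [-1.7, 0.7, -0.3]
opening: 0.003
finger_force: 0.7
```

```bash
python3 - <<'E'
from h import *
for a in range(50,-130,-8): print(a,pos("A",a).round(4))
E
```

```text
50 [ 0.6075 -0.0643]
42 [ 0.6141 -0.0662]
34 [ 0.6207 -0.0692]
26 [ 0.6271 -0.0733]
18 [ 0.6331 -0.0786]
10 [ 0.6385 -0.085 ]
2 [ 0.6429 -0.0925]
-6 [ 0.6453 -0.0985]
-14 [ 0.6469 -0.1043]
-22 [ 0.6478 -0.1105]
-30 [ 0.648  -0.1172]
-38 [ 0.6472 -0.1243]
-46 [ 0.6453 -0.1315]
-54 [ 0.6422 -0.1388]
-62 [ 0.6379 -0.1458]
-70 [ 0.6322 -0.1523]
-78 [ 0.6253 -0.1579]
-86 [ 0.6173 -0.1624]
-94 [ 0.6105 -0.1649]
-102 [ 0.6053 -0.1662]
-110 [ 0.5998 -0.1669]
-118 [ 0.5939 -0.167 ]
-126 [ 0.5877 -0.1663]
```

move_arm(
  grip=[0,0,0,0,0,0,0,0],
  xyz=[
    [0.0015,0.0005,0],
    [0.0015,0.001,0],
    [0.0015,0.001,0],
    [0.0015,0.001,0],
    [0.0015,0.001,0],
    [0.0015,0.001,0],
    [0.0015,0.001,0],
    [0.0015,0.001,0],
  ],
  roll=[0,0,0,0,0,0,0,0],
)

```text
time_s: 11.05
tool_pos: [0.631, -0.0771, 0.2447]
ee_rot: [-180.0, -0.0, -0.0]
wrist_force: [-1.8, 0.4, 1.6]
opening: 0.003
finger_force: 0.6
```

move_arm(
  grip=[0,0,0,0,0,0,0,0],
  xyz=[
    [0.004,0.004,0],
    [0.0035,0.0045,0],
    [0.0025,0.004,0],
    [0.002,0.004,0],
    [0.002,0.0045,0],
    [0.0015,0.0045,0],
    [0.001,0.0045,0],
    [0.0005,0.0045,0],
  ],
  roll=[0,0,0,0,0,0,0,0],
)

```text
time_s: 12.05
tool_pos: [0.648, -0.1118, 0.2447]
ee_rot: [-180.0, -0.0, -0.0]
wrist_force: [-0.5, 1.6, -0.1]
opening: 0.001
finger_force: 0.6
```

move_arm(
  grip=[0,0,0,0,0,0,0,0],
  xyz=[
    [0,0.0015,0],
    [0,0.0015,0],
    [0,0.0015,0],
    [0,0.0015,0],
    [0,0.0015,0],
    [0,0.0015,0],
    [-0.0005,0.0015,0],
    [-0.0005,0.0015,0],
  ],
  roll=[0,0,0,0,0,0,0,0],
)

```text
time_s: 13.05
tool_pos: [0.6469, -0.1236, 0.2447]
ee_rot: [180.0, -0.0, -0.0]
wrist_force: [0.3, 1.2, 0.0]
opening: 0.001
finger_force: 0.5
```

move_arm(
  grip=[0,0,0,0,0,0,0,0],
  xyz=[
    [0,0.0015,0],
    [0,0.0015,0],
    [-0.0005,0.0015,0],
    [-0.0005,0.0015,0],
    [-0.0005,0.0015,0],
    [-0.0005,0.0015,0],
    [-0.0005,0.0015,0],
    [-0.001,0.0015,0],
  ],
  roll=[0,0,0,0,0,0,0,0],
)

```text
time_s: 14.05
tool_pos: [0.6434, -0.1357, 0.2447]
ee_rot: [180.0, -0.0, -0.0]
wrist_force: [1.0, 1.8, -0.2]
opening: 0.001
finger_force: 0.5
```

move_arm(
  grip=[0,0,0,0,0,0,0,0],
  xyz=[
    [-0.0005,0.0015,0],
    [-0.0005,0.0015,0],
    [-0.001,0.0015,0],
    [-0.0005,0.0015,0],
    [-0.001,0.0015,0],
    [-0.001,0.0015,0],
    [-0.001,0.0015,0],
    [-0.001,0.001,0],
  ],
  roll=[0,0,0,0,0,0,0,0],
)

```text
time_s: 15.05
tool_pos: [0.637, -0.1459, 0.2445]
ee_rot: [-179.8, 0.0, 0.0]
wrist_force: [1.1, 11.0, -0.2]
opening: -0.004
finger_force: 5.2
```

move_arm(
  grip=[0,0,0,0,0,0,0,0],
  xyz=[
    [-0.0005,0.0005,0],
    [-0.0005,0.0005,0],
    [-0.0005,0.0005,0],
    [-0.0005,0.0005,0],
    [0.002,-0.004,0],
    [0.002,-0.004,0],
    [0,0,-0.03],
    [0,0,-0.04],
  ],
  roll=[0,0,0,0,0,0,0,0],
)

```text
time_s: 16.05
tool_pos: [0.6388, -0.1414, 0.3148]
ee_rot: [180.0, 0.1, -0.0]
wrist_force: [0.3, 1.1, 0.1]
opening: 0.003
finger_force: 0.0
```

```bash
python3 - <<'E'
from h import *
print("startC",pos("C",292,gap=12),pos("C",112,gap=12),"B",pos("B",308.5,gap=12),pos("B",128.5,gap=12))
for a in range(292,60,-7): print(a,pos("C",a).round(4))
E
```

```text
startC [ 0.4863756  -0.03460731] [0.3976244  0.01960731] B [0.6627741  0.13877544] [0.5612259  0.16122456]
292 [ 0.4798 -0.0432]
285 [ 0.4741 -0.0484]
278 [ 0.4675 -0.0528]
271 [ 0.4601 -0.0562]
264 [ 0.4553 -0.0578]
257 [ 0.4507 -0.0588]
250 [ 0.4458 -0.0594]
243 [ 0.4406 -0.0595]
236 [ 0.4352 -0.0591]
229 [ 0.4296 -0.058 ]
222 [ 0.4239 -0.0563]
215 [ 0.4182 -0.0537]
208 [ 0.4125 -0.0503]
201 [ 0.4071 -0.046 ]
194 [ 0.4021 -0.0409]
187 [ 0.3978 -0.0348]
180 [ 0.3942 -0.028 ]
173 [ 0.3925 -0.0233]
166 [ 0.3911 -0.0182]
159 [ 0.3903 -0.0128]
152 [ 0.39  -0.007]
145 [ 0.3904 -0.0009]
138 [0.3916 0.0054]
131 [0.3937 0.0118]
124 [0.3967 0.0181]
117 [0.4007 0.0242]
110 [0.4058 0.0298]
103 [0.4117 0.0348]
96 [0.4186 0.0389]
89 [0.4256 0.0418]
82 [0.43   0.0431]
75 [0.4347 0.044 ]
68 [0.4397 0.0444]
61 [0.4449 0.0444]
```

move_arm(
  grip=[0,0,0,0,0,0,0,0],
  xyz=[
    [-0.038,-0.0265,0],
    [-0.038,-0.0265,0],
    [-0.038,-0.027,0],
    [-0.0385,-0.027,0],
    [0,0,0.03],
    [0,0,0.04],
    [-0.006,0.007,0],
    [-0.006,0.007,0],
  ],
  roll=[0,0,0,0,0,0,0,0],
)

```text
time_s: 17.05
tool_pos: [0.4744, -0.0488, 0.2459]
ee_rot: [180.0, -0.1, -0.0]
wrist_force: [0.4, 1.5, 0.5]
opening: 0.003
finger_force: 0.5
```

move_arm(
  grip=[0,0,0,0,0,0,0,0],
  xyz=[
    [-0.0025,0.0015,0],
    [-0.002,0.0015,0],
    [-0.0025,0.001,0],
    [-0.002,0.001,0],
    [-0.0025,0.001,0],
    [-0.002,0.001,0],
    [-0.002,0.0005,0],
    [-0.0015,0.0005,0],
  ],
  roll=[0,0,0,0,0,0,0,0],
)

```text
time_s: 18.05
tool_pos: [0.4573, -0.056, 0.2446]
ee_rot: [-180.0, 0.0, -0.0]
wrist_force: [1.5, 1.6, -0.2]
opening: 0.001
finger_force: 0.8
```

move_arm(
  grip=[0,0,0,0,0,0,0,0],
  xyz=[
    [-0.0015,0.0005,0],
    [-0.001,0.0005,0],
    [-0.0015,0.0005,0],
    [-0.001,0.0005,0],
    [-0.001,0.0005,0],
    [-0.0015,0.0005,0],
    [-0.001,0,0],
    [-0.0015,0,0],
  ],
  roll=[0,0,0,0,0,0,0,0],
)

```text
time_s: 19.05
tool_pos: [0.4474, -0.059, 0.2447]
ee_rot: [180.0, -0.0, -0.0]
wrist_force: [1.0, 0.7, -0.6]
opening: 0.002
finger_force: 0.6
```

move_arm(
  grip=[0,0,0,0,0,0,0,0],
  xyz=[
    [-0.0015,0,0],
    [-0.0015,0,0],
    [-0.0015,0,0],
    [-0.001,0,0],
    [-0.0015,0,0],
    [-0.0015,0,0],
    [-0.001,0,0],
    [-0.0015,0,0],
  ],
  roll=[0,0,0,0,0,0,0,0],
)

```text
time_s: 20.05
tool_pos: [0.4364, -0.059, 0.2447]
ee_rot: [180.0, -0.0, -0.0]
wrist_force: [1.4, 0.1, 0.2]
opening: 0.004
finger_force: 0.6
```

move_arm(
  grip=[0,0,0,0,0,0,0,0],
  xyz=[
    [-0.0015,0,0],
    [-0.0015,0,0],
    [-0.0015,0,0],
    [-0.0015,-0.0005,0],
    [-0.0015,-0.0005,0],
    [-0.0015,-0.0005,0],
    [-0.0015,-0.0005,0],
    [-0.0015,-0.0005,0],
  ],
  roll=[0,0,0,0,0,0,0,0],
)

```text
time_s: 21.05
tool_pos: [0.4256, -0.057, 0.2455]
ee_rot: [179.9, -0.4, -0.0]
wrist_force: [9.9, -4.9, -1.3]
opening: -0.001
finger_force: 5.3
```

```bash
python3 - <<'E'
from h import *
print("over",pos("C",223,side=-1,gap=12), "up pos", pos("C",223,gap=3))
for a in range(223,370,7): print(a,pos("C",a,side=-1).round(4))
E
```

```text
over [ 0.39009051 -0.01056679] up pos [ 0.42733472 -0.05738917]
223 [ 0.3919 -0.0213]
230 [ 0.3941 -0.0277]
237 [ 0.3972 -0.034 ]
244 [ 0.4014 -0.04  ]
251 [ 0.4066 -0.0456]
258 [ 0.4127 -0.0504]
265 [ 0.4196 -0.0544]
272 [ 0.4262 -0.057 ]
279 [ 0.4307 -0.0582]
286 [ 0.4354 -0.0591]
293 [ 0.4404 -0.0595]
300 [ 0.4456 -0.0594]
307 [ 0.4511 -0.0587]
314 [ 0.4568 -0.0574]
321 [ 0.4625 -0.0553]
328 [ 0.4683 -0.0524]
335 [ 0.4739 -0.0486]
342 [ 0.4791 -0.0439]
349 [ 0.4838 -0.0384]
356 [ 0.4879 -0.032 ]
363 [ 0.4906 -0.026 ]
```

move_arm(
  grip=[0,0,0,0,0,0,0,0],
  xyz=[
    [0.006,0.001,0],
    [0,0,-0.04],
    [-0.02,-0.0235,0],
    [-0.0205,-0.0235,0],
    [0,0,0.02],
    [0,0,0.02],
    [0.002,0.0105,0],
    [0.002,0.0065,0],
  ],
  roll=[0,0,0,0,0,0,0,0],
)

```text
time_s: 22.05
tool_pos: [0.3942, -0.0283, 0.2452]
ee_rot: [180.0, -0.0, -0.0]
wrist_force: [0.8, -0.2, 0.2]
opening: -0.0
finger_force: 0.0
```

```bash
python3 - <<'E'
from h import *
s=vision.capture("scene"); t=vision.capture("top")
a=s["color"][190:290,190:360,::-1];b=t["color"][155:255,190:360,::-1]
cv2.imwrite("pics/c3.png",cv2.resize(np.vstack([a,b]),None,fx=3,fy=3,interpolation=cv2.INTER_CUBIC))
E
```

```text
(no output)
```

View pics/c3.png

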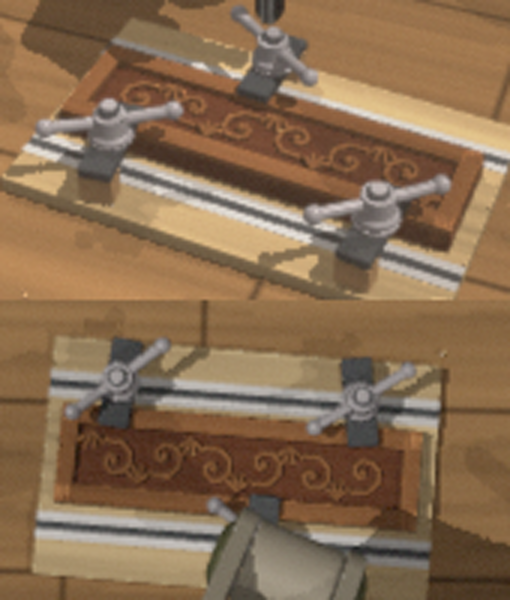

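```bash
python3 - <<'E'
from h import *
s=vision.capture("scene"); t=vision.capture("top")
f=lambda L,o:(np.array(L,float)/3+o)
for n,p,c,z in(("A",t,f([(314,128),(408,70)],(190,155)),.081),("A",s,f([(43,128),(177,110)],(190,190)),.081),("C",s,f([(238,14),(310,78)],(190,190)),.084),("B",t,f([(72,111),(165,45)],(190,155)),.085)):
    q=unproj(p,c,z)[:,:2]; d=q[1]-q[0]; print(n,q.mean(0).round(4),np.linalg.norm(d).round(3),np.degrees(np.arctan2(d[1],d[0]))%180)
bs=f([(128,0)],(190,190))
E
```

```text
A [ 0.5968 -0.1142] 0.121 123.03525171697493
A [ 0.5974 -0.113 ] 0.125 121.98578631378336
C [ 0.4455 -0.0063] 0.121 55.490421400113576
B [0.6134 0.1488] 0.123 127.22548598436543
```

```bash
sed -i 's/+.006$/+.009/;s/np.cos(a))+.006/np.cos(a))+.009/' h.py; python3 - <<'E'
from h import *
c=plan("C",np.linspace(240,321,8),(.3942,-.0280),side=-1)
for a in range(321,368,3): print(a,pos("C",a,side=-1).round(4))
E
```

```text
[[0.003, 0.0055, 0], [0.0075, 0.01, 0], [0.01, 0.0085, 0], [0.01, 0.0045, 0], [0.0075, 0.002, 0], [0.0085, 0.001, 0], [0.009, -0.0005, 0], [0.0095, -0.0025, 0]] end [0.4592, -0.0565]
321 [ 0.4593 -0.0565]
324 [ 0.4619 -0.0556]
327 [ 0.4644 -0.0544]
330 [ 0.4669 -0.0531]
333 [ 0.4694 -0.0517]
336 [ 0.4719 -0.0501]
339 [ 0.4743 -0.0483]
342 [ 0.4766 -0.0463]
345 [ 0.4789 -0.0441]
348 [ 0.481  -0.0418]
351 [ 0.4831 -0.0394]
354 [ 0.485  -0.0367]
357 [ 0.4868 -0.0339]
360 [ 0.4884 -0.031 ]
363 [ 0.4893 -0.0291]
366 [ 0.4901 -0.0271]
```

move_arm(
  grip=[0,0,0,0,0,0,0,0],
  xyz=[
    [0.003,0.0055,0],
    [0.0075,0.01,0],
    [0.01,0.0085,0],
    [0.01,0.0045,0],
    [0.0075,0.002,0],
    [0.0085,0.001,0],
    [0.009,-0.0005,0],
    [0.0085,-0.002,0],
  ],
  roll=[0,0,0,0,0,0,0,0],
)

```text
time_s: 23.25
tool_pos: [0.4585, -0.0564, 0.2447]
ee_rot: [180.0, 0.0, -0.0]
wrist_force: [-2.5, 0.1, -0.2]
opening: 0.002
finger_force: 0.9
```

move_arm(
  grip=[0,0,0,0,0,0,0,0],
  xyz=[
    [0.0005,0,0],
    [0.0005,-0.0005,0],
    [0.0005,0,0],
    [0,0,0],
    [0.0005,-0.0005,0],
    [0.0005,0,0],
    [0.0005,0,0],
    [0,0,0],
  ],
  roll=[0,0,0,0,0,0,0,0],
)

```text
time_s: 24.25
tool_pos: [0.4609, -0.0555, 0.2447]
ee_rot: [-180.0, 0.0, -0.0]
wrist_force: [-1.8, -0.1, 0.9]
opening: 0.002
finger_force: 0.7
```

move_arm(
  grip=[0,0,0,0,0,0,0,0],
  xyz=[
    [0.0005,0,0],
    [0.0005,-0.0005,0],
    [0.0005,0,0],
    [0,-0.0005,0],
    [0.0005,0,0],
    [0.0005,-0.0005,0],
    [0.0005,0,0],
    [0,0,0],
  ],
  roll=[0,0,0,0,0,0,0,0],
)

```text
time_s: 25.25
tool_pos: [0.464, -0.054, 0.2447]
ee_rot: [180.0, -0.0, -0.0]
wrist_force: [-1.9, -0.2, 0.1]
opening: -0.0
finger_force: 0.6
```

move_arm(
  grip=[0,0,0,0,0,0,0,0],
  xyz=[
    [0.0005,0,0],
    [0.0005,-0.0005,0],
    [0.0005,0,0],
    [0,-0.0005,0],
    [0.0005,0,0],
    [0.0005,-0.0005,0],
    [0,0,0],
    [0,0,0],
  ],
  roll=[0,0,0,0,0,0,0,0],
)

```text
time_s: 26.25
tool_pos: [0.4665, -0.0525, 0.2447]
ee_rot: [180.0, -0.0, -0.0]
wrist_force: [-1.4, 0.1, 0.3]
opening: -0.002
finger_force: 0.6
```

move_arm(
  grip=[0,0,0,0,0,0,0,0],
  xyz=[
    [0.0005,0,0],
    [0.0005,-0.0005,0],
    [0.0005,0,0],
    [0,-0.0005,0],
    [0.0005,0,0],
    [0.0005,-0.0005,0],
    [0,0,0],
    [0,0,0],
  ],
  roll=[0,0,0,0,0,0,0,0],
)

```text
time_s: 27.25
tool_pos: [0.469, -0.051, 0.2447]
ee_rot: [180.0, -0.0, -0.0]
wrist_force: [-1.9, 0.2, -0.2]
opening: -0.002
finger_force: 0.6
```

move_arm(
  grip=[0,0,0,0,0,0,0,0],
  xyz=[
    [0.0005,0,0],
    [0.0005,-0.0005,0],
    [0.0005,-0.0005,0],
    [0,-0.0005,0],
    [0.0005,0,0],
    [0.0005,-0.0005,0],
    [0,0,0],
    [0,0,0],
  ],
  roll=[0,0,0,0,0,0,0,0],
)

```text
time_s: 28.25
tool_pos: [0.4715, -0.049, 0.2447]
ee_rot: [-180.0, -0.0, -0.0]
wrist_force: [-1.8, -0.4, 1.8]
opening: 0.003
finger_force: 0.6
```

move_arm(
  grip=[0,0,0,0,0,0,0,0],
  xyz=[
    [0.0005,0,0],
    [0.0005,-0.0005,0],
    [0.0005,-0.0005,0],
    [0,-0.0005,0],
    [0.0005,0,0],
    [0.0005,-0.0005,0],
    [0,0,0],
    [0,0,0],
  ],
  roll=[0,0,0,0,0,0,0,0],
)

```text
time_s: 29.25
tool_pos: [0.474, -0.047, 0.2447]
ee_rot: [-180.0, -0.0, -0.0]
wrist_force: [-0.4, -1.4, 0.9]
opening: 0.003
finger_force: 0.5
```

move_arm(
  grip=[0,0,0,0,0,0,0,0],
  xyz=[
    [0.0005,-0.0005,0],
    [0.0005,0,0],
    [0.0005,-0.0005,0],
    [0,-0.0005,0],
    [0.0005,0,0],
    [0.0005,-0.0005,0],
    [0,0,0],
    [0,0,0],
  ],
  roll=[0,0,0,0,0,0,0,0],
)

```text
time_s: 30.25
tool_pos: [0.4765, -0.045, 0.2447]
ee_rot: [-180.0, -0.0, -0.0]
wrist_force: [-0.4, -0.4, -0.3]
opening: -0.001
finger_force: 0.5
```

move_arm(
  grip=[0,0,0,0,0,0,0,0],
  xyz=[
    [0.0005,-0.0005,0],
    [0.0005,-0.0005,0],
    [0.0005,-0.0005,0],
    [0,-0.0005,0],
    [0.0005,0,0],
    [0,-0.0005,0],
    [0,0,0],
    [0,0,0],
  ],
  roll=[0,0,0,0,0,0,0,0],
)

```text
time_s: 31.25
tool_pos: [0.4785, -0.0425, 0.2447]
ee_rot: [180.0, -0.0, -0.0]
wrist_force: [-1.2, -1.5, -0.1]
opening: -0.0
finger_force: 0.6
```

move_arm(
  grip=[0,0,0,0,0,0,0,0],
  xyz=[
    [0.0005,-0.0005,0],
    [0.0005,-0.0005,0],
    [0.0005,-0.0005,0],
    [0,-0.0005,0],
    [0.0005,0,0],
    [0,-0.0005,0],
    [0,0,0],
    [0,0,0],
  ],
  roll=[0,0,0,0,0,0,0,0],
)

```text
time_s: 32.25
tool_pos: [0.4805, -0.04, 0.2447]
ee_rot: [180.0, -0.0, -0.0]
wrist_force: [-0.7, -0.7, -0.1]
opening: -0.0
finger_force: 0.6
```

move_arm(
  grip=[0,0,0,0,0,0,0,0],
  xyz=[
    [0.0005,-0.0005,0],
    [0.0005,-0.0005,0],
    [0,-0.0005,0],
    [0.0005,-0.0005,0],
    [0.0005,-0.0005,0],
    [0,0,0],
    [0,0,0],
    [0,0,0],
  ],
  roll=[0,0,0,0,0,0,0,0],
)

```text
time_s: 33.25
tool_pos: [0.4825, -0.0375, 0.2447]
ee_rot: [-180.0, -0.0, -0.0]
wrist_force: [-1.9, -1.2, -0.2]
opening: 0.003
finger_force: 0.4
```

move_arm(
  grip=[0,0,0,0,0,0,0,0],
  xyz=[
    [0.0005,-0.0005,0],
    [0.0005,-0.0005,0],
    [0,-0.0005,0],
    [0.0005,-0.0005,0],
    [0.0005,-0.0005,0],
    [0,0,0],
    [0,0,0],
    [0,0,0],
  ],
  roll=[0,0,0,0,0,0,0,0],
)

```text
time_s: 34.25
tool_pos: [0.4845, -0.035, 0.2447]
ee_rot: [-180.0, -0.0, -0.0]
wrist_force: [0.3, -0.8, 0.4]
opening: -0.0
finger_force: 0.4
```

move_arm(
  grip=[0,0,0,0,0,0,0,0],
  xyz=[
    [0.0005,-0.0005,0],
    [0,-0.0005,0],
    [0.0005,-0.0005,0],
    [0,-0.0005,0],
    [0.0005,-0.0005,0],
    [0,-0.0005,0],
    [0,0,0],
    [0,0,0],
  ],
  roll=[0,0,0,0,0,0,0,0],
)

```text
time_s: 35.25
tool_pos: [0.486, -0.032, 0.2447]
ee_rot: [-180.0, -0.0, -0.0]
wrist_force: [0.1, -1.2, 0.2]
opening: 0.002
finger_force: 0.5
```

move_arm(
  grip=[0,0,0,0,0,0,0,0],
  xyz=[
    [0.0005,-0.0005,0],
    [0,-0.0005,0],
    [0.0005,-0.0005,0],
    [0,-0.0005,0],
    [0.0005,-0.0005,0],
    [0,-0.0005,0],
    [0,0,0],
    [0,0,0],
  ],
  roll=[0,0,0,0,0,0,0,0],
)

```text
time_s: 36.25
tool_pos: [0.4871, -0.0297, 0.2446]
ee_rot: [179.9, 0.1, 0.0]
wrist_force: [-5.0, -8.2, 1.8]
opening: -0.002
finger_force: 5.2
```

```bash
python3 - <<'E'
from h import *
st=pos("B",128.5,gap=12).round(3); print(st)
c=plan("B",np.linspace(122,62,7),st); c=plan("B",np.linspace(62,-24,9)[1:],c); c=plan("B",np.linspace(-24,-43,9)[1:],c)
for a in (-43,-50,-57,-64,-71,-78,-85,-92,-99): print(a,pos("B",a).round(4))
for a in (-57,-64,-70):print("A",a,pos("A",a).round(4),pos("A",a,gap=12).round(4))
E
```

```text
[0.561 0.158]
[[0.005, -0.0165, 0], [0.006, -0.0085, 0], [0.008, -0.008, 0], [0.01, -0.006, 0], [0.007, -0.0025, 0], [0.0065, -0.002, 0], [0.007, -0.0005, 0]] end [0.6105, 0.202]
[[0.0085, 0.0005, 0], [0.009, 0.002, 0], [0.009, 0.004, 0], [0.009, 0.006, 0], [0.0075, 0.0085, 0], [0.0055, 0.009, 0], [0.003, 0.0075, 0], [0.0015, 0.008, 0]] end [0.6635, 0.1565]
[[0.0005, 0.002, 0], [-0.0, 0.002, 0], [-0.0, 0.002, 0], [-0.0, 0.0025, 0], [-0.0, 0.002, 0], [-0.0005, 0.002, 0], [-0.0, 0.002, 0], [-0.0005, 0.0025, 0]] end [0.663, 0.1395]
-43 [0.6629 0.1396]
-50 [0.6612 0.133 ]
-57 [0.6584 0.1265]
-64 [0.6546 0.1202]
-71 [0.6498 0.1143]
-78 [0.644 0.109]
-85 [0.6373 0.1046]
-92 [0.6308 0.1015]
-99 [0.6265 0.1001]
A -57 [ 0.6424 -0.1385] [ 0.6463 -0.1283]
A -64 [ 0.6386 -0.1448] [ 0.6439 -0.1353]
A -70 [ 0.6346 -0.1499] [ 0.641  -0.1411]
```

move_arm(
  grip=[0,0,0,0,0,0,0,0],
  xyz=[
    [-0.003,0.006,0],
    [0,0,-0.03],
    [0,0,-0.04],
    [0.019,-0.05,0],
    [0.019,-0.05,0],
    [0.019,-0.05,0],
    [0.019,-0.05,0],
    [0,0,0],
  ],
  roll=[0,0,0,0,0,0,0,0],
)

```text
time_s: 37.25
tool_pos: [0.5607, 0.1678, 0.3143]
ee_rot: [-179.9, -0.0, 0.2]
wrist_force: [-1.0, -0.3, -0.3]
opening: -0.001
finger_force: 0.0
```

move_arm(
  grip=[0,0,0,0,0,0,0,0],
  xyz=[
    [0,0.012,0],
    [0,0,0.03],
    [0,0,0.04],
    [0.005,-0.0185,0],
    [0.006,-0.0085,0],
    [0.008,-0.008,0],
    [0.01,-0.006,0],
    [0.007,-0.0025,0],
  ],
  roll=[0,0,0,0,0,0,0,0],
)

```text
time_s: 38.25
tool_pos: [0.5971, 0.197, 0.2456]
ee_rot: [-180.0, -0.1, 0.0]
wrist_force: [-0.6, -1.8, 0.6]
opening: -0.001
finger_force: 0.6
```

move_arm(
  grip=[0,0,0,0,0,0,0,0],
  xyz=[
    [0.0065,-0.003,0],
    [0.007,-0.0015,0],
    [0.0085,0.0005,0],
    [0.009,0.002,0],
    [0.009,0.004,0],
    [0.009,0.006,0],
    [0.0075,0.0085,0],
    [0.0055,0.009,0],
  ],
  roll=[0,0,0,0,0,0,0,0],
)

```text
time_s: 39.25
tool_pos: [0.659, 0.1703, 0.2447]
ee_rot: [-180.0, -0.0, -0.0]
wrist_force: [-0.8, 0.7, -0.2]
opening: -0.004
finger_force: 0.7
```

move_arm(
  grip=[0,0,0,0,0,0,0,0],
  xyz=[
    [0.002,0.004,0],
    [0.0015,0.004,0],
    [0.001,0.004,0],
    [0.0005,0.004,0],
    [0,0.004,0],
    [0,0.004,0],
    [-0.0005,0.004,0],
    [-0.0005,0.003,0],
  ],
  roll=[0,0,0,0,0,0,0,0],
)

```text
time_s: 40.25
tool_pos: [0.6625, 0.1397, 0.2448]
ee_rot: [180.0, -0.0, -0.0]
wrist_force: [-0.4, 0.8, -0.1]
opening: 0.003
finger_force: 0.6
```

move_arm(
  grip=[0,0,0,0,0,0,0,0],
  xyz=[
    [0,0.0015,0],
    [-0.0005,0.001,0],
    [-0.0005,0.0015,0],
    [-0.0005,0.001,0],
    [0,0.0015,0],
    [-0.0005,0.001,0],
    [-0.0005,0.0015,0],
    [-0.0005,0.001,0],
  ],
  roll=[0,0,0,0,0,0,0,0],
)

```text
time_s: 41.25
tool_pos: [0.6595, 0.1298, 0.2447]
ee_rot: [180.0, 0.0, -0.0]
wrist_force: [0.3, 1.8, 0.5]
opening: -0.002
finger_force: 0.5
```

move_arm(
  grip=[0,0,0,0,0,0,0,0],
  xyz=[
    [-0.0005,0.001,0],
    [-0.0005,0.001,0],
    [-0.0005,0.0015,0],
    [-0.0005,0.001,0],
    [-0.0005,0.001,0],
    [-0.0005,0.001,0],
    [-0.0005,0.001,0],
    [-0.001,0.001,0],
  ],
  roll=[0,0,0,0,0,0,0,0],
)

```text
time_s: 42.25
tool_pos: [0.6549, 0.1215, 0.2446]
ee_rot: [-180.0, 0.0, -0.0]
wrist_force: [0.2, 1.3, 0.3]
opening: -0.003
finger_force: 1.0
```

move_arm(
  grip=[0,0,0,0,0,0,0,0],
  xyz=[
    [-0.0005,0.001,0],
    [-0.0005,0.001,0],
    [-0.001,0.001,0],
    [-0.0005,0.001,0],
    [-0.001,0.001,0],
    [-0.0005,0.001,0],
    [-0.001,0.001,0],
    [-0.001,0.001,0],
  ],
  roll=[0,0,0,0,0,0,0,0],
)

```text
time_s: 43.25
tool_pos: [0.649, 0.1133, 0.2447]
ee_rot: [180.0, -0.0, -0.0]
wrist_force: [0.4, 1.2, -0.3]
opening: 0.002
finger_force: 0.7
```

move_arm(
  grip=[0,0,0,0,0,0,0,0],
  xyz=[
    [-0.001,0.001,0],
    [-0.001,0.001,0],
    [-0.001,0.0005,0],
    [-0.001,0.001,0],
    [-0.001,0.0005,0],
    [-0.001,0.001,0],
    [-0.001,0.0005,0],
    [-0.001,0.0005,0],
  ],
  roll=[0,0,0,0,0,0,0,0],
)

```text
time_s: 44.25
tool_pos: [0.6413, 0.1083, 0.2449]
ee_rot: [-179.9, -0.2, -0.0]
wrist_force: [6.3, 9.8, -3.2]
opening: 0.003
finger_force: 4.7
```

move_arm(
  grip=[0,0,0,0,0,0,0,0],
  xyz=[
    [-0.001,0.0005,0],
    [-0.001,0.0005,0],
    [-0.001,0.0005,0],
    [-0.001,0.0005,0],
    [0,0,0],
    [0,0,0],
    [0,0,0],
    [0,0,0],
  ],
  roll=[0,0,0,0,0,0,0,0],
)

```text
time_s: 45.25
tool_pos: [0.6375, 0.106, 0.245]
ee_rot: [-179.9, -0.2, -0.0]
wrist_force: [6.7, 7.6, -2.0]
opening: -0.002
finger_force: 4.1
```

move_arm(
  grip=[0,0,0,0,0,0,0,0],
  xyz=[
    [0.006,-0.007,0],
    [0,0,-0.03],
    [0,0,-0.04],
    [0.0015,0.048,0],
    [0.0015,0.048,0],
    [0,0.048,0],
    [0,0.048,0],
    [0,0.048,0],
  ],
  roll=[0,0,0,0,0,0,0,0],
)

```text
time_s: 46.25
tool_pos: [0.6457, -0.1292, 0.3146]
ee_rot: [180.0, 0.1, -0.0]
wrist_force: [0.3, 0.0, 0.2]
opening: 0.001
finger_force: 0.0
```

```bash
python3 - <<'E'
from h import *
s=vision.capture("scene"); t=vision.capture("top")
a=s["color"][190:290,190:360,::-1];b=t["color"][155:255,190:360,::-1]
cv2.imwrite("pics/c4.png",cv2.resize(np.vstack([a,b]),None,fx=3,fy=3,interpolation=cv2.INTER_CUBIC))
E
```

```text
(no output)
```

View pics/c4.png

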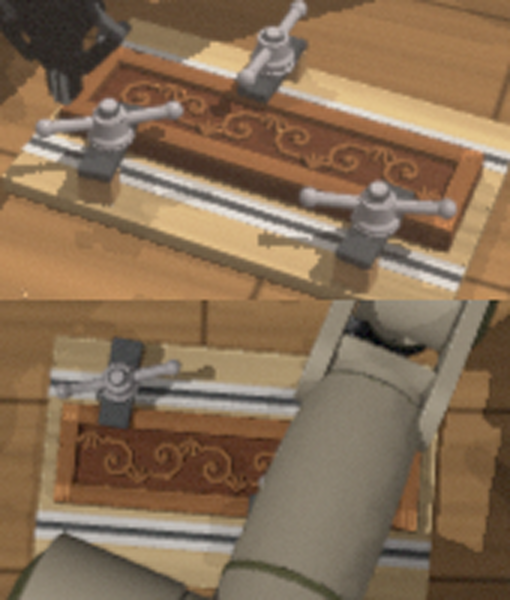

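move_arm(
  grip=[0,0,0,0,0,0,0,0],
  xyz=[
    [0,0,0.03],
    [0,0,0.04],
    [-0.002,0.005,0],
    [-0.002,0.004,0],
    [-0.002,0.004,0],
    [-0.0015,0.002,0],
    [-0.001,0.001,0],
    [-0.001,0.001,0],
  ],
  roll=[0,0,0,0,0,0,0,0],
)

```text
time_s: 47.35
tool_pos: [0.6368, -0.1442, 0.2456]
ee_rot: [180.0, -0.1, -0.0]
wrist_force: [4.4, 4.0, 5.1]
opening: 0.001
finger_force: 3.0
```

```bash
python3 - <<'E'
from h import *
s=vision.capture("scene")
f=lambda L,o:(np.array(L,float)/3+o)
for n,c,z in(("A",f([(45,128),(177,110)],(190,190)),.081),("C",f([(248,77),(298,8)],(190,190)),.086),("B",f([(309,197),(448,209)],(190,190)),.081)):
    q=unproj(s,c,z)[:,:2]; d=q[1]-q[0]; print(n,q.mean(0).round(4),np.linalg.norm(d).round(3),np.degrees(np.arctan2(d[1],d[0]))%180)
E
```

```text
A [ 0.5971 -0.1121] 0.123 122.1548856920066
C [ 0.4421 -0.0067] 0.12 175.00606515677973
B [0.6141 0.1511] 0.122 103.62629291015104
```

move_arm(
  grip=[0,0,0,0,0,0,0,0],
  xyz=[
    [-0.001,0.001,0],
    [-0.0005,0.0005,0],
    [0.005,-0.007,0],
    [0.002,-0.006,0],
    [0,0,-0.05],
    [0,0,-0.05],
    [0,0,-0.03],
    [0,0,0],
  ],
  roll=[0,0,0,0,0,0,0,0],
)

```text
time_s: 48.4
tool_pos: [0.6419, -0.1328, 0.3768]
ee_rot: [179.9, -0.2, -0.0]
wrist_force: [-0.2, 0.3, -0.9]
opening: 0.004
finger_force: 0.0
```

```bash
python3 -c "
from rig import job,telemetry
s=telemetry.sense();print(s['time_s'],s['tool_pos'],s['wrist_force']);print(job.job_done())"
```

```text
48.4 [ 0.64193333 -0.13283911  0.37675979] [-0.23775225  0.25705775 -0.87817084]
the job is handed in; nothing more can be done
None
```

I ran the right-far and left-far hand nuts down until they went stiff at their washers. The near nut proved crossed, so I wound it back against its clip and left it there. The highest force I read was about 12 N, the tools and offcut were not touched, and I handed the job in at 48.4 s.

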